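# Zero the footage counter and hold its cover closed

## Task

The footage counter of the roll-measuring machine is open on the leather bench. First turn its black reset knob back to the zero stop; then fit the blue cover onto the two dowels of the grey lower half and press it down, against the sprung copper pad, until the halves meet flush all round. Finish while still holding the cover pressed shut (it springs up if let go), and leave the other things on the bench where they are.

Things in the scene. Friction and masses are not known exactly. Their poses are not given: they have to be found in the camera images.
- lower: Grey lower housing half, fixed to the bench. Origin: bench level under the seat's centre, z up. Seat: open box 76 mm in x by 150 mm in y, rim at z = 40 mm, on a dark foot plate 110 x 170 x 4 mm. Thick brass dowel at y = +55 mm, thin one at y = -55 mm. A flat pod 90 x 112 mm, 30 mm tall (y = +75 to +187 mm) carries the reset knob at y = +140 mm.
- seat (a point): Centre of the seat at rim height, 40 mm above the bench, axes as lower; the cover's underside comes to this height when closed. Here a copper pad, 34 x 50 mm, stands 6 mm above the rim on a spring: it starts to yield at 7 N and is level with the rim at 13 N, more than the cover weighs. Nothing latches.
- big_dowel (a point): Axis of the thick dowel, 14 mm diameter, at rim height; it rises 26 mm above the rim, the last 8 mm tapering to 6 mm diameter.
- small_dowel (a point): Axis of the thin dowel, 9 mm diameter, at rim height; it rises 26 mm above the rim, the last 8 mm tapering to 3 mm diameter.
- knob_grip (a point): On the knob's upright axis, 55 mm above the bench; axes as lower, does not turn with the knob. Grip bar: 12 mm thick, 44 mm long, 38 to 66 mm above the bench, black with a red pointer stripe on one half of its top, on a black disc 48 mm across.
- reset_knob (a joint): Knob angle, rad. 0 = at the zero stop: bar along the lower half's y, pointer to its +y (green mark, directly away from the dowels). At angle a, bar and pointer are turned clockwise by a, seen from above (up to 1.6), so it is turned back anticlockwise. Light friction; stays where it is left.
- cover: Blue cover half, loose, about 0.35 kg, lying right way up. Origin: centre of its underside, z up. Plate 76 mm in x by 150 mm in y, 14 mm thick; black grip rib on its middle: 22 mm in x, 70 mm in y, 14 to 46 mm above the underside. Through holes at y = +55 mm (large, by a white dot) and y = -55 mm (small). Fits one way only: its axes then agree with lower's.
- big_hole (a point): Centre of the large hole, 16 mm wide, at the underside; goes over the thick dowel.
- small_hole (a point): Centre of the small hole, 11 mm wide, at the underside; goes over the thin dowel.
- parts_tray: orange open tray of brass snaps, 85 x 65 x 26 mm. A bystander; leave it alone.
- screwdriver: screwdriver lying on the bench. A bystander; leave it alone.
- maul: white-headed maul standing upright, 64 mm across, 200 mm tall. A bystander; leave it alone.
- finish_jar: amber jar, 68 mm across, 85 mm tall. A bystander; leave it alone.
- weight: brass knobbed weight, 70 mm across, 66 mm tall. A bystander; leave it alone.
- brush: brush lying on the bench. A bystander; leave it alone.

How it is judged:
By the outcome, as a careful person would: the job done as asked, in the order asked, and still so for the second after the job is handed in, while the arm keeps its last pose, push and grip.
It also fails if it takes over 58 s, if anything falls off the work surface, if the arm or the gripper's body presses on something with over 40 N, if the wrist force passes 120 N, or if a joint passes its speed limit or range.

## Robot

A 7-joint arm with a two-finger parallel gripper is mounted at the origin on the work surface. World frame = base frame: x ahead of the robot, y to its left, z up, the work surface at z = 0. Lengths are in m, angles in rad, forces in N, time in s.
With the tool pointing down it reaches from about 0.4 to 0.85 m from the base axis. Payload 10.4 kg.
Tool frame: the origin (TCP) lies between the finger pads; the fingertips stand manip.finger_overhang ahead of it and the grasp point (between the pads) lies 11 mm behind it (manip.finger_overhang is the distance from the TCP to the fingertips, in m); z points along the fingers, y is the line along which they close (so a half turn about z gives the same grasp; the last joint's range is limited). The gripper opens to 87 mm and grips with 3 to 60 N. Pads are 19 mm wide; open, the fingers measure 117 mm over their backs; the gripper's body (75 mm by 190 mm) begins 51 mm behind the grasp point.
Start: joints at [-1.262, 0.332, -0.065, 1.46, 0.022, 1.35, -0.088], TCP at [0.204, 0.591, 0.231] pointing down, gripper open.
Joint ranges: [-2.6, 2.6], [-0.5, 2.12], [-1.47, 1.34], [0.16, 2.42], [-1.27, 4.41], [0.06, 2.06], [-2.6, 2.6]. Speed limits (rad/s): [2.22, 2.22, 2.79, 2.79, 3.14, 3.14, 3.14].

## Interface

Orientations are given as a unit quaternion [x, y, z, w].
In Python, from workcell import manip, grab_frame, read_state gives the robot as it stands (manip), with the cameras as plain functions and the readings as plain functions. Calls block until the motion is done:
- manip.move_pose(position, orientation): joint-space move of the TCP to a pose.
- manip.move_linear(position, rotation=None, max_speed=0.15, threshold=None): straight line of the TCP; rotation=None keeps the orientation; max_speed is the mean speed in m/s. With threshold (N) it stops when the force on the tool has changed by that much, and returns True; else False.
- manip.goto_joints(angles): joint-space move.
- manip.set_gripper(opening, f_grip=None): finger opening in m; f_grip is the grip in N (None keeps the last); returns when the fingers have stopped.
- manip.pause(seconds).
- manip.solve_ik(position, orientation): joint angles nearest the present ones, or None.
- read_state(): the state.
- grab_frame(name): name is "side" or "top"; returns a dict with "frame" (384x512x3 uint8, red, green, blue), "fx", "fy", "cx", "cy" (pixels), "distortion" ([k1, k2, p1, p2, k3] as OpenCV has them; the pictures are not rectified), "R" (3x3) and "t" (3): a world point X has camera coordinates R X + t. Camera axes: x right, y down, z forward; pixel columns grow to the right and rows downward; lengths in m; the calibration is good to about 2 mm. A picture is of the moment at which its call begins. There is no depth.
A pose or a line that the arm cannot do raises manip.Unreachable and nothing moves.
- manip.finish_job(): hands the job in; it is judged then, once.
The state is a dict: "t": time; "q": joint angles; "joint_vel": joint speeds; "joint_efforts": joint torques, N m; "position": TCP position; "eef_rot": TCP orientation; "ft_force": force on the tool from outside, world axes, zero at the start; "wrist_torque": the same for the moment, N m; "width": finger opening in m; "grip_force": force on a finger pad.
Only numpy, scipy, OpenCV 4.12 (cv2) and the standard library are available. Lean on these libraries where they do the work, as an engineer would, in place of code of your own. Each camera call takes 0.05 s, during which the arm holds its last target. There are 200 camera calls.

## Working session

There is one attempt and no reset: what is moved stays moved. The work goes in short steps, each a Python script; the robot and the scene stay as the last script left them, time stands still between calls to the robot, and variables do not carry over. Pictures are saved under pics/ and viewed, at most 10 in all, crops included, and the job is handed in when it is done.

```bash
mkdir -p pics; ls; python3 - <<'E'
from workcell import manip, grab_frame, read_state
import cv2
for n in("top","side"):
    f=grab_frame(n); cv2.imwrite(f"pics/{n}0.png",f["frame"][:,:,::-1]); print(n,f["fx"],f["fy"],f["cx"],f["cy"],f["distortion"],f["R"],f["t"])
print(read_state(),manip.finger_overhang)
E
```

```text
pics
workcell.py
top 429.6452710050235 429.6452710050235 264.6106279500205 189.13055889374616 [0.01288121 0.         0.         0.         0.        ] [[-0.0137365  -0.99985771  0.00979148]
 [-0.98610825  0.01192516 -0.16567533]
 [ 0.16553499 -0.01193126 -0.98613174]] [0.04088    0.56864884 1.37933364]
side 445.4828263185091 445.4828263185091 247.5887449536855 187.15341562733312 [-0.08942589  0.          0.          0.          0.        ] [[ 0.75187796 -0.65929659 -0.00274565]
 [-0.40069311 -0.45364518 -0.79602204]
 [ 0.52356906  0.59961159 -0.60526141]] [-0.38406796  0.29469124  0.9145591 ]
{'t': 0.1, 'q': array([-1.26158402,  0.33279976, -0.06469133,  1.46085183,  0.02158566,
        1.34988767, -0.08849664]), 'joint_vel': array([ 8.04165798e-05, -4.76462494e-04,  2.40924654e-04, -1.46626739e-03,
        1.32590307e-03,  1.84098441e-04, -2.18382886e-04]), 'joint_efforts': array([ 8.61073077e-04, -6.24547577e+01,  2.41864845e-02, -3.90718031e+01,
       -6.15122588e-02,  3.66731803e-02,  7.41387248e-05]), 'position': array([0.20349329, 0.59059482, 0.22984166]), 'eef_rot': array([ 1.65140596e-01,  9.86269837e-01, -6.20686837e-04, -8.11301331e-05]), 'ft_force': array([ 0.0811481 ,  0.15006848, -0.91141837]), 'wrist_torque': array([ 0.07944304, -0.02898024,  0.00703493]), 'grip_force': 0.0, 'width': 0.08728325170673898} 0.008
```

View pics/top0.png

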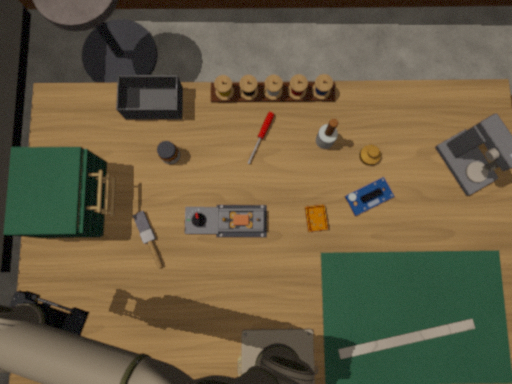

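View pics/side0.png

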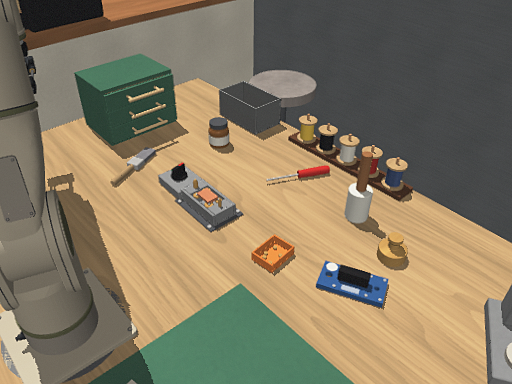

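The top view shows the lower half at about (228,220), with its pod and knob on the left at (199,219). The cover is at (370,197) with its white dot at lower left. The tray is at (317,218), weight (371,154), maul (327,138), brush (147,228) and jar (168,151). Next I'll take enlarged crops.

```bash
python3 - <<'E'
import cv2,numpy as np
a=cv2.imread("pics/top0.png");b=cv2.imread("pics/side0.png")
r=lambda im,x,y,w,h,s:cv2.resize(im[y:y+h,x:x+w],None,fx=s,fy=s,interpolation=cv2.INTER_CUBIC)
cv2.imwrite("pics/c1.png",np.vstack([r(a,180,195,95,50,8)[:, :760],]))
cv2.imwrite("pics/c2.png",r(a,335,170,70,55,10))
cv2.imwrite("pics/c3.png",np.hstack([r(b,150,150,100,85,4),r(b,310,250,90,85,4)]))
E
```

```text
(no output)
```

View pics/c1.png

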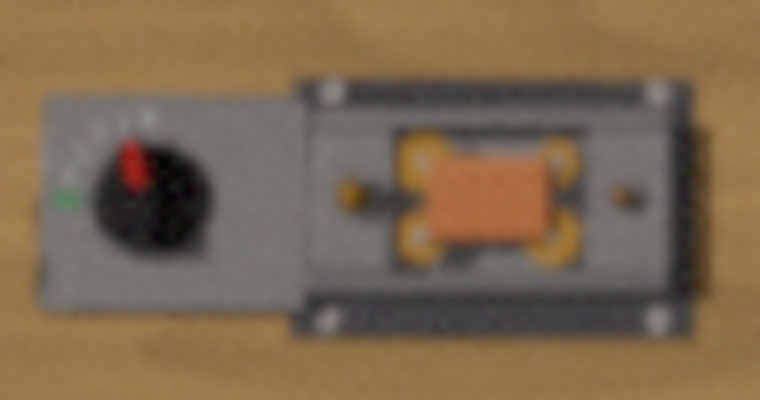

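View pics/c2.png

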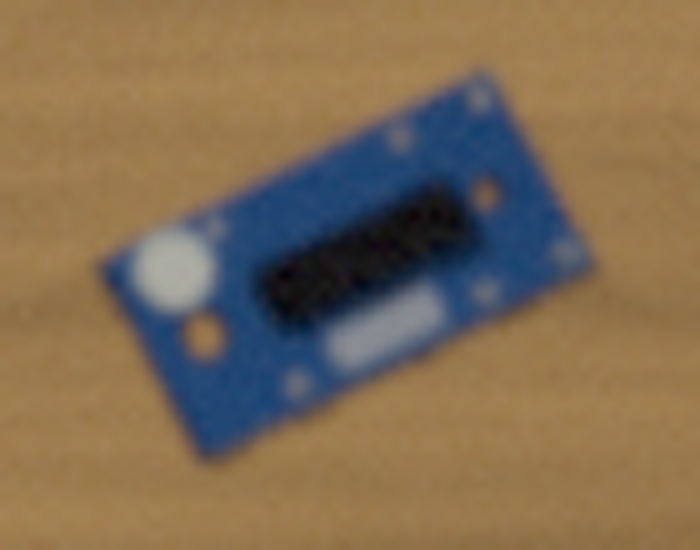

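View pics/c3.png

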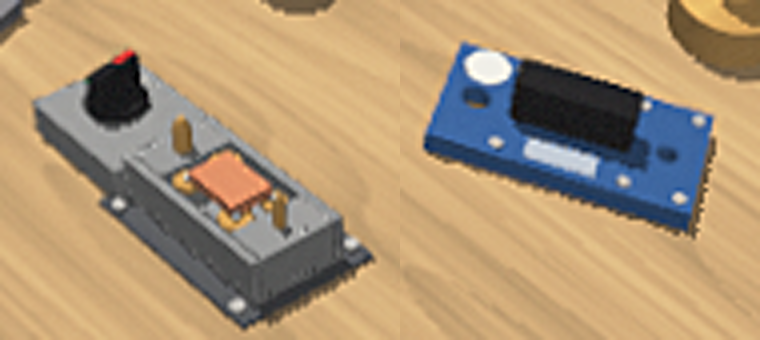

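The lower half's axes are nearly aligned with world. The knob points at about (196,215), the big dowel is on the left and the small one on the right. The cover's dot end faces lower left in the top view. I'll fit both poses with corner points from both cameras.

```bash
cat > h.py <<'E'
import cv2,numpy as np
from scipy.optimize import least_squares
from workcell import manip, grab_frame, read_state
def cam(n):
    f=grab_frame(n); K=np.array([[f["fx"],0,f["cx"]],[0,f["fy"],f["cy"]],[0,0,1.]])
    return dict(K=K,d=np.array(f["distortion"]),R=np.array(f["R"]),t=np.array(f["t"]),im=f["frame"])
def proj(c,X): return cv2.projectPoints(np.atleast_2d(np.asarray(X,float)),cv2.Rodrigues(c["R"])[0],c["t"],c["K"],c["d"])[0][:,0]
def place(p,L):
    L=np.atleast_2d(np.asarray(L,float)); c,s=np.cos(p[2]),np.sin(p[2])
    return np.c_[p[0]+c*L[:,0]-s*L[:,1],p[1]+s*L[:,0]+c*L[:,1],L[:,2]+(p[3] if len(p)>3 else 0)]
def fit(obs,p0):  # obs: [(cam,local mm,px)]
    g=lambda p:np.concatenate([(proj(c,place(p,np.array(L)/1e3))-u).ravel() for c,L,u in obs])
    r=least_squares(g,p0,loss="soft_l1",x_scale=[.1]*len(p0)); return r.x,g(r.x).reshape(-1,2)
E
python3 - <<'E'
from h import *
np.set_printoptions(precision=4,suppress=True)
T,S=cam("top"),cam("side")
px=lambda P,s,o:(np.array(P)+.5)/s-.5+np.array(o)
LL=[(38,75,40),(38,-75,40),(-38,-75,40),(-38,75,40),(55,85,4),(55,-85,4),(-55,-85,4),(-55,85,4),(45,187,30),(-45,187,30),(0,55,66),(0,-55,66)]
LU=px([(308,122),(668,122),(668,290),(305,285),(297,80),(692,80),(692,335),(292,335),(42,95),(40,308),(346,192),(620,194)],8,(180,195))
SL=[(-38,-75,40),(38,-75,40),(-38,75,40),(-55,-85,4),(55,-85,4),(-55,85,4),(-45,187,30),(0,55,66),(0,-55,66)]
SU=px([(250,265),(340,215),(127,160),(245,328),(373,258),(100,203),(35,102),(180,118),(279,195)],4,(150,150))
CL=[(38,75,14),(38,-75,14),(-38,-75,14),(-38,75,14),(0,55,10),(0,-55,10)]
CU=px([(100,265),(485,70),(597,268),(205,460),(205,335),(487,193)],10,(335,170))
DL=[(38,75,14),(-38,75,14),(-38,-75,14),(38,-75,14)]
DU=px([(63,45),(27,140),(290,218),(314,115)],4,(310,250))
for nm,a,b in(("lower",(T,LL,LU),(S,SL,SU)),("cover",(T,CL,CU),(S,DL,DU))):
    p0=[.5,.1,0] if nm=="lower" else [.55,-.2,.4]
    for o in([a],[b],[a,b]):
        p,r=fit(o,p0); print(nm,p,np.abs(r).max(), r.round(1).tolist() if len(o)>1 else "")
    if nm=="lower":
        for an in(0.8,1.,1.2,1.4,1.57): # pointer mid/end
            d=np.array([np.sin(an),np.cos(an)])
            X=place(p,[[0,.14,.066],*[[q*d[0],.14+q*d[1],.066] for q in(.011,.022)]])
            print(an,((proj(T,X)-[180,195]+.5)*8-.5).round(0).tolist(),((proj(S,X)-[150,150]+.5)*4-.5).round(0).tolist())
E
```

```text
lower [ 0.4697  0.1139 -0.0152] 1.7961863694985425 
lower [ 0.4658  0.1131 -0.0233] 1.119285001894525 
lower [ 0.4677  0.1139 -0.0222] 1.4886305095763532 [[0.1, -1.3], [0.4, -0.9], [0.2, 1.1], [-0.2, 1.3], [-0.3, 0.2], [0.3, 0.7], [0.1, 1.3], [-0.6, 0.8], [0.0, -0.0], [-0.8, 0.5], [0.4, 0.7], [0.2, 0.7], [0.8, -0.1], [1.5, 0.3], [-0.6, -1.1], [-0.2, -0.5], [0.7, -0.9], [0.3, -0.9], [-0.3, -0.7], [0.9, -0.1], [0.3, -0.2]]
0.8 [[139.0, 195.0], [121.0, 176.0], [102.0, 156.0]] [[116.0, 64.0], [119.0, 55.0], [123.0, 47.0]]
1.0 [[139.0, 195.0], [125.0, 172.0], [111.0, 149.0]] [[116.0, 64.0], [122.0, 56.0], [128.0, 48.0]]
1.2 [[139.0, 195.0], [130.0, 170.0], [121.0, 145.0]] [[116.0, 64.0], [125.0, 56.0], [134.0, 49.0]]
1.4 [[139.0, 195.0], [135.0, 169.0], [131.0, 142.0]] [[116.0, 64.0], [127.0, 57.0], [138.0, 51.0]]
1.57 [[139.0, 195.0], [140.0, 168.0], [141.0, 141.0]] [[116.0, 64.0], [129.0, 58.0], [142.0, 53.0]]
cover [ 0.5469 -0.3222  0.4477] 0.32374934839745606 
cover [ 0.5423 -0.3234  0.4574] 0.8382868691534213 
cover [ 0.545  -0.3224  0.4503] 1.6667426588780359 [[0.1, 0.3], [0.2, 0.5], [-0.1, 0.3], [0.4, 0.8], [-0.1, 0.8], [0.0, 0.7], [-0.1, -0.8], [-0.0, -1.7], [1.0, -1.0], [0.7, -0.1]]
```

```bash
cat >> h.py <<'E'
from scipy.spatial.transform import Rotation as Ro
def down(phi):  # tool z down, closing line (tool y) at world angle phi
    y=np.array([np.cos(phi),np.sin(phi),0]); z=np.array([0,0,-1.]); return Ro.from_matrix(np.c_[np.cross(y,z),y,z]).as_quat()
LOW=np.array([.4677,.1139,-.0205]); COV=np.array([.545,-.3224,.4495])
KN=place(LOW,[0,.14,0])[0]
E
python3 - <<'E'
from h import *
np.set_printoptions(precision=3,suppress=True)
T=cam("top")
def back(u,z):
    return least_squares(lambda p:proj(T,[p[0],p[1],z])[0]-u,[.5,0]).x
for n,u,z in(("maulhead",(326,141),.1),("maultip",(333,126),.2),("weight",(371,155),.03),("jar",(167,150),.08),("tray",(317,218),.0)): print(n,back(u,z))
print(KN)
for nm,p,ph in(("knob",KN,LOW[2]-1.37),("knob0",KN,LOW[2]+.04),("cov",COV,COV[2]),("seat",LOW,LOW[2])):
  for z in(.05,.2):
    for k in(0,np.pi,-np.pi): print(nm,z,round(k,1),manip.solve_ik([p[0],p[1],z],down(ph+k)))
E
```

```text
maulhead [ 0.717 -0.168]
maultip [ 0.735 -0.175]
weight [ 0.686 -0.331]
jar [0.698 0.353]
tray [ 0.475 -0.144]
[0.471 0.254 0.   ]
knob 0.05 0 [-0.96   0.332  0.439  1.913 -0.173  0.933 -1.828]
knob 0.05 3.1 [-0.708  0.314  0.146  1.9   -0.056  0.932  1.216]
knob 0.05 -3.1 [-0.708  0.314  0.146  1.9   -0.056  0.932  1.216]
knob 0.2 0 [-0.968  0.152  0.43   1.764 -0.067  1.24  -1.912]
knob 0.2 3.1 [-0.732  0.15   0.168  1.752 -0.026  1.241  1.193]
knob 0.2 -3.1 [-0.732  0.15   0.168  1.752 -0.026  1.241  1.193]
knob0 0.05 0 [-0.865  0.322  0.328  1.908 -0.127  0.932 -0.457]
knob0 0.05 3.1 [-0.57   0.314 -0.011  1.892  0.004  0.935  2.577]
knob0 0.05 -3.1 [-0.57   0.314 -0.011  1.892  0.004  0.935  2.577]
knob0 0.2 0 [-0.885  0.15   0.337  1.76  -0.052  1.24  -0.515]
knob0 0.2 3.1 [-0.634  0.152  0.06   1.747 -0.01   1.243  2.589]
knob0 0.2 -3.1 [-0.634  0.152  0.06   1.747 -0.01   1.243  2.589]
cov 0.05 0 [-0.043  0.588  0.675  1.655 -0.412  1.045  1.21 ]
cov 0.05 3.1 [-0.319  0.842  1.153  1.668 -0.822  1.196 -1.653]
cov 0.05 -3.1 [-0.319  0.842  1.153  1.668 -0.822  1.196 -1.653]
cov 0.2 0 [-0.311  0.591  1.125  1.524 -0.539  1.368  1.307]
cov 0.2 3.1 [-0.326  0.612  1.16   1.524 -0.567  1.378 -1.816]
cov 0.2 -3.1 [-0.326  0.612  1.16   1.524 -0.567  1.378 -1.816]
seat 0.05 0 [-0.733  0.218  0.439  2.046 -0.118  0.9   -0.251]
seat 0.05 3.1 [ 0.723  0.52  -1.233  1.978  0.57   1.053  2.351]
seat 0.05 -3.1 [ 0.723  0.52  -1.233  1.978  0.57   1.053  2.351]
seat 0.2 0 [-0.768  0.02   0.443  1.892 -0.009  1.232 -0.342]
seat 0.2 3.1 None
seat 0.2 -3.1 None
```

```bash
python3 - <<'E'
from h import *
np.set_printoptions(precision=3,suppress=True)
a=1.37; o=down(LOW[2]-a)
manip.move_pose([*KN[:2],.15],o); manip.set_gripper(.05)
print(manip.move_linear([*KN[:2],.050],max_speed=.1,threshold=10))
s=read_state(); print(s["t"],s["position"],s["ft_force"])
manip.set_gripper(.0,15); s=read_state(); print(s["width"],s["grip_force"],s["ft_force"],s["wrist_torque"])
q=s["q"].copy()
for d in np.r_[np.linspace(.2,a,7)+.0,a+.06]:
    p=q.copy(); p[6]+=d; manip.goto_joints(p); s=read_state(); print(round(d,2),s["t"],s["wrist_torque"],s["ft_force"],s["width"])
cv2.imwrite("pics/k.png",cam("top")["im"][:,:,::-1])
E
```

```text
False
3.9083 [0.471 0.254 0.051] [-0.678 -0.13  -0.101]
0.012306432135443059 14.999742018990219 [-0.706 -0.63   0.647] [-0.263  0.172  0.112]
0.2 4.9417 [-0.308  0.095  0.088] [ 0.235 -2.11  -0.011] 0.011415291288974273
0.4 5.25 [-0.388 -0.028  0.087] [ 0.456 -1.692  1.338] 0.011545980526996276
0.59 5.5583 [-0.627 -0.212  0.042] [ 1.963 -1.897  0.69 ] 0.011710456947301277
0.79 5.8667 [-0.789 -0.416  0.054] [ 1.935 -3.101 -0.136] 0.011931113651442244
0.98 6.175 [-0.963 -0.654  0.052] [ 4.373 -3.841  0.109] 0.011834752603673013
1.18 6.4833 [-0.939 -0.811  0.07 ] [ 4.382 -3.468 -1.457] 0.012023733470769347
1.37 6.7917 [-0.992 -0.914  0.095] [ 4.409 -3.696 -1.266] 0.012016327375986605
1.43 7.0417 [-0.76  -0.973 -0.356] [ 4.469 -3.204 -1.841] 0.012388353182583932
```

The jump in wrist torque at the end suggests the knob reached the stop. I'll press slightly further, release it, move over the cover and take a picture.

```bash
python3 - <<'E'
from h import *
np.set_printoptions(precision=3,suppress=True)
q=read_state()["q"].copy(); q[6]+=.05; manip.goto_joints(q); print(read_state()["wrist_torque"])
q[6]-=.06; manip.goto_joints(q); print(read_state()["wrist_torque"])
manip.set_gripper(.05); s=read_state(); print(s["position"])
manip.move_linear([*s["position"][:2],.2],max_speed=.2)
manip.move_pose([COV[0],COV[1],.2],down(COV[2])); print(read_state()["t"])
a=cam("top")["im"][195:245,180:275,::-1]; b=cam("side")["im"][150:235,150:250,::-1]
cv2.imwrite("pics/k1.png",np.vstack([cv2.resize(a,(608,320),interpolation=2),np.pad(cv2.resize(b,(300,255),interpolation=2),((0,0),(0,308),(0,0)))]))
E
```

```text
[-0.4   -0.607 -0.362]
[-0.302 -0.568 -0.153]
[0.471 0.254 0.05 ]
11.4833
```

View pics/k1.png

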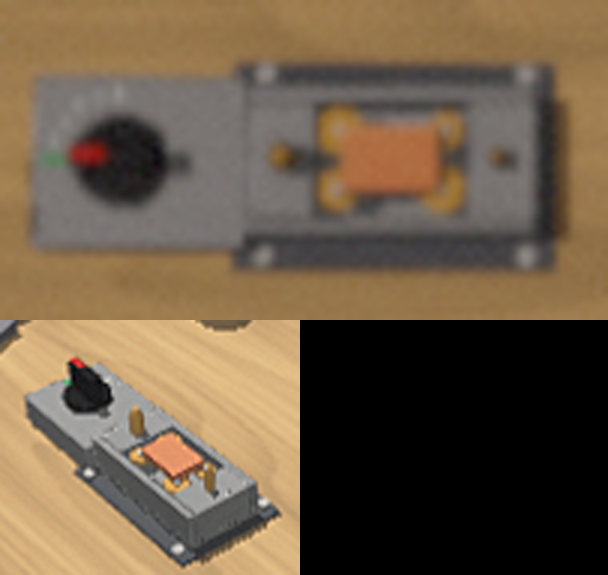

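The knob's red stripe now points straight at the green mark, so it is at zero. Now I'll grasp the cover and hold it above the dowels.

```bash
python3 - <<'E'
from h import *
np.set_printoptions(precision=3,suppress=True)
print(manip.move_linear([*COV[:2],.025],max_speed=.15,threshold=10))
s=read_state(); print(s["position"],s["ft_force"])
manip.set_gripper(0,55); s=read_state(); print(s["width"],s["grip_force"],s["ft_force"],s["position"])
manip.move_linear([*COV[:2],.16],max_speed=.15); s=read_state(); print(s["ft_force"],s["wrist_torque"])
manip.move_pose([*LOW[:2],.14],down(LOW[2])); s=read_state(); print(s["t"],s["position"],s["ft_force"],s["wrist_torque"])
a=cam("top")["im"][:,:,::-1]; b=cam("side")["im"][:,:,::-1]
cv2.imwrite("pics/g.png",np.vstack([cv2.resize(a[190:245,175:280],(630,330),interpolation=2),np.pad(cv2.resize(b[110:200,120:250],(390,270),interpolation=2),((0,0),(0,240),(0,0)))]))
E
```

```text
False
[ 0.546 -0.323  0.026] [ 0.171 -1.206 -0.174]
0.021759910160264673 54.99979061074555 [1.398 0.248 1.547] [ 0.545 -0.322  0.025]
[-0.196  0.128 -5.005] [-0.028  0.033 -0.006]
16.1833 [0.468 0.113 0.14 ] [ 0.103  0.513 -4.391] [-0.051  0.041 -0.046]
```

View pics/g.png

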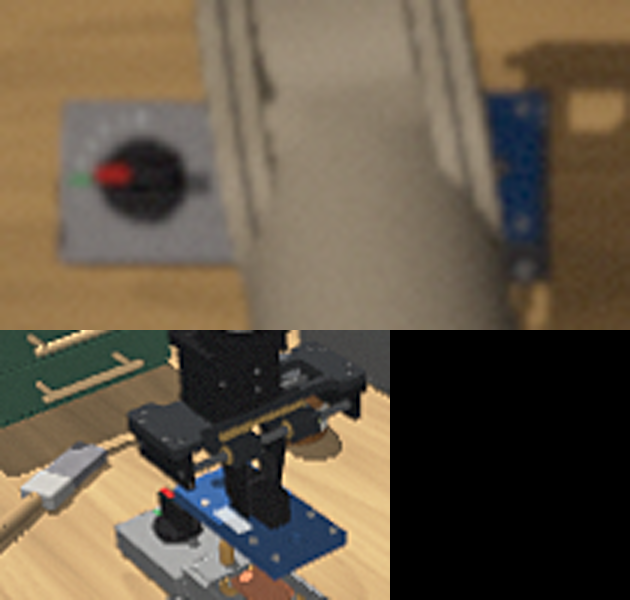

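The cover hangs level in the gripper, about aligned. I'll lower it to just above the dowel tips and check with a close side crop.

```bash
python3 - <<'E'
from h import *
np.set_printoptions(precision=3,suppress=True)
manip.move_linear([*LOW[:2],.099],max_speed=.1); s=read_state(); print(s["t"],s["position"],s["ft_force"])
S=cam("side");cv2.imwrite("pics/h.png",cv2.resize(S["im"][150:235,150:250,::-1],None,fx=7,fy=7,interpolation=2))
P=s["position"]; X=place([P[0],P[1],LOW[2],P[2]-.025],[(-.038,.075,.014),(-.038,-.075,.014),(.038,-.075,.014),(-.038,-.075,0),(.038,-.075,0),(-.038,.075,0)])
print(((proj(S,X)-[150,150]+.5)*7-.5).round(0).tolist())
E
```

```text
16.8417 [0.468 0.113 0.099] [-0.273 -0.136 -3.716]
[[208.0, 174.0], [439.0, 361.0], [605.0, 277.0], [441.0, 392.0], [606.0, 307.0], [211.0, 203.0]]
```

View pics/h.png

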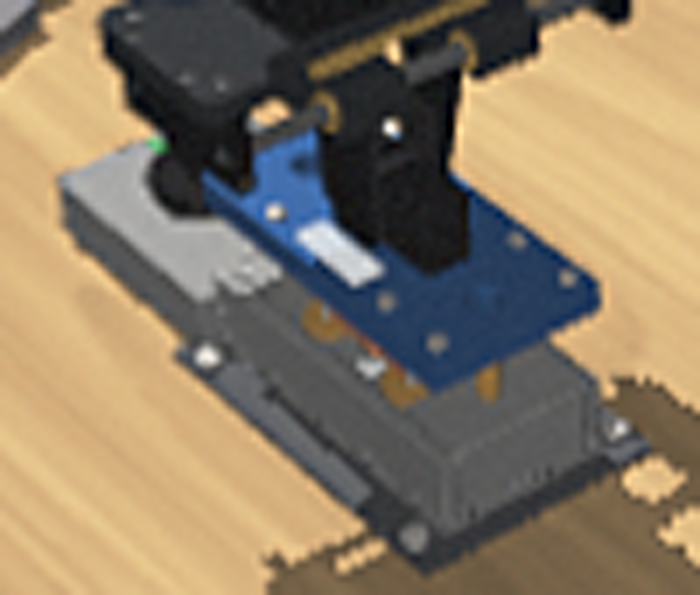

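The side view shows the cover's near bottom corner at (435,392), right top corner (600,282) and left top corner (205,172). The lower half's near rim corner is at about (443,460) and its foot corners at (430,573), (650,447) and (178,352). I'll compare the two poses within this same camera.

```bash
python3 - <<'E'
from h import *
np.set_printoptions(precision=4,suppress=True)
S=cam("side"); px=lambda P:(np.array(P)+.5)/7-.5+150
p,r=fit([(S,[(-38,-75,40),(38,-75,40),(-55,-85,4),(55,-85,4),(-55,85,4),(-45,187,30)],px([(443,460),(602,388),(430,573),(650,447),(178,352),(60,182)]))],LOW); print("lower",p,(r*7).round(0).tolist())
h=(read_state()["position"][2]-.025)*1e3
L=np.array([(-38,75,14),(-38,-75,14),(38,-75,14),(-38,-75,0),(38,-75,0)])+[0,0,h]
p,r=fit([(S,L,px([(205,172),(432,362),(600,282),(435,392),(601,312)]))],LOW); print("cover",p,(r*7).round(0).tolist(),read_state()["position"])
E
```

```text
lower [ 0.4663  0.1129 -0.0209] [[-0.0, 7.0], [3.0, -7.0], [-3.0, 1.0], [7.0, 1.0], [-2.0, 0.0], [-2.0, -5.0]]
cover [ 0.4664  0.1133 -0.0369] [[1.0, 1.0], [-0.0, 1.0], [0.0, -2.0], [-1.0, 1.0], [0.0, -2.0]] [0.4683 0.1139 0.0997]
```

Aligned to within about 0.5 mm, so I'll descend stepwise and watch the forces.

```bash
python3 - <<'E'
from h import *
np.set_printoptions(precision=4,suppress=True)
xy=LOW[:2].copy()
for z in(.090,.086,.082,.079,.076,.073):
    st=manip.move_linear([*xy,z],max_speed=.05,threshold=12); s=read_state(); print(z,st,s["t"],s["position"],s["ft_force"],s["wrist_torque"])
    if st: break
E
```

```text
0.09 False 17.275 [0.4675 0.1138 0.0897] [ 1.0953 -0.8264 -4.195 ] [-0.0589  0.0812  0.0423]
0.086 False 17.525 [0.4677 0.1138 0.0858] [-0.3489  0.0435 -4.1001] [-0.0747  0.0227  0.0281]
0.082 False 17.775 [0.4682 0.1142 0.082 ] [ 2.9798  1.795  -6.1878] [ 0.563  -0.7718  0.2026]
0.079 False 18.025 [0.4682 0.1142 0.0791] [ 4.8754  3.4671 -6.0776] [ 0.7437 -1.1003  0.2578]
0.076 False 18.275 [0.4683 0.1143 0.0761] [ 4.2682  2.3688 -3.7993] [ 0.6928 -1.1982  0.2609]
0.073 False 18.525 [0.4683 0.1143 0.073 ] [ 5.1041  3.8515 -3.3322] [ 0.8013 -1.2228  0.2652]
```

```bash
python3 - <<'E'
from h import *
np.set_printoptions(precision=4,suppress=True)
xy=LOW[:2]+[.001,.0006]
z=.073
while z>.058:
    manip.move_linear([*xy,z],max_speed=.03); s=read_state(); print(round(z,4),s["t"].__round__(2),s["position"],s["ft_force"],s["wrist_torque"])
    if s["ft_force"][2]>22: break
    z-=.001
cv2.imwrite("pics/p.png",cv2.resize(cam("side")["im"][150:235,150:250,::-1],None,fx=7,fy=7,interpolation=2))
E
```

```text
0.073 18.77 [0.4685 0.1144 0.0728] [ 2.128   2.2005 -2.9335] [ 0.4345 -0.5816  0.1464]
0.072 19.02 [0.4685 0.1144 0.0718] [ 1.9634  1.9068 -3.02  ] [ 0.3314 -0.5422  0.1215]
0.071 19.27 [0.4687 0.1143 0.071 ] [0.7877 0.581  0.2784] [ 0.1825 -0.1329  0.0742]
0.07 19.52 [0.4687 0.1144 0.0701] [-0.5853 -0.332   5.1812] [-0.0235  0.1334  0.0229]
0.069 19.77 [0.4687 0.1144 0.069 ] [-0.5603  0.0855  3.8774] [0.0627 0.2253 0.0695]
0.068 20.02 [0.4687 0.1144 0.0681] [-0.8685 -0.0983  6.2161] [-0.0676  0.2809  0.1041]
0.067 20.27 [0.4687 0.1144 0.0671] [-1.5687 -0.2351  6.5916] [-0.0937  0.3843  0.0555]
0.066 20.52 [0.4687 0.1144 0.0661] [-1.7799  0.0722  7.179 ] [-0.0782  0.3937  0.1135]
0.065 20.77 [0.4687 0.1144 0.0652] [-1.0201  0.3014  7.4305] [-0.1276  0.4868  0.0581]
0.064 21.02 [0.4687 0.1144 0.065 ] [-9.5041 -2.0926 26.752 ] [-0.447   1.9886  0.0358]
```

View pics/p.png

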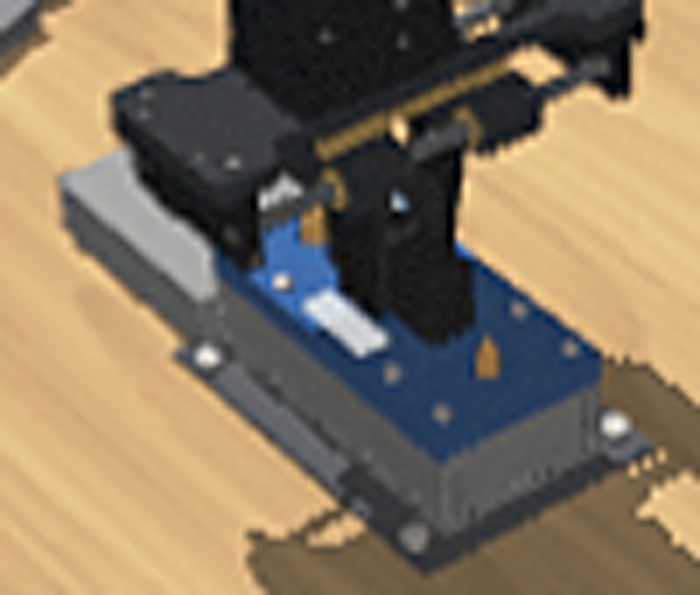

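The cover is seated: its blue bottom edge is at the rim line (437,462), both dowel tips stand through it, and it hit a hard stop at the expected height. I'll ease the lateral load, hold, check and hand in.

```bash
python3 - <<'E'
from h import *
np.set_printoptions(precision=4,suppress=True)
xy=LOW[:2]+[.001,.0006]
for dx,z in((-.0006,.064),(-.0012,.0639)):
    manip.move_linear([*(xy+[dx,0]),z],max_speed=.03); manip.pause(.4); s=read_state(); print(s["t"],s["position"],s["ft_force"],s["wrist_torque"],s["width"],s["grip_force"])
    if abs(s["ft_force"][0])<5: break
manip.pause(1); s=read_state(); print(s["t"],s["position"],s["ft_force"],s["wrist_torque"])
E
```

```text
21.725 [0.4687 0.1144 0.065 ] [-6.0099 -1.4906 21.4388] [-0.3909  1.2283  0.0581] 0.021430049389619687 55.00148777849972
22.375 [0.4687 0.1144 0.065 ] [-2.7405 -1.3306 18.2173] [-0.325   0.6484  0.0916] 0.02147374587540007 55.005974834784865
23.375 [0.4687 0.1144 0.065 ] [-2.3045 -1.0394 18.0594] [-0.3738  0.5807  0.0754]
```

```bash
python3 - <<'E'
from h import *
manip.move_linear([*(LOW[:2]+[-.0006,.0004]),.0634],max_speed=.03); manip.pause(.6); s=read_state(); print(s["t"],s["position"],s["ft_force"],s["wrist_torque"])
f=s["ft_force"]
if 15<f[2]<38 and abs(f[0])<10: print(manip.finish_job())
E
```

```text
24.225 [0.46867609 0.11441122 0.06497456] [-3.81654429 -1.60544824 24.60351924] [-0.4509262   0.92179093  0.07250227]
the job is handed in; nothing more can be done
None
```

The job is handed in at 24 s of the 58 s limit. The knob was turned back to the zero stop first, and the cover is fitted on both dowels, seated at rim height and still held pressed shut at about 25 N; no verdict came back.

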